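Change out the squeegee of a jar printer onto the rotary squeegee rack

ROBOT

A 6-joint arm with a two-finger parallel gripper is mounted at the origin on the work surface. World frame = base frame: x ahead of the robot, y to its left, z up, the work surface at z = 0. Lengths are in m, angles in rad, forces in N, time in s.
With the tool pointing down it reaches from about 0.35 to 0.875 m from the base axis. Payload 15.5 kg.
Tool frame: the origin (TCP) lies at the very end of the fingers, on their centre line; the grasp point (between the pads) lies 19 mm behind it (manip.pinch_z is the distance from the TCP to the grasp point, in m); z points along the fingers, x is the direction in which the jaws open and shut, and the axes are right-handed (so a half turn about z gives the same grasp; the last joint's range is limited). The gripper opens to 85 mm and grips with 20 to 120 N. Pads are 22 mm wide; open, the fingers measure 114 mm over their backs; the gripper's body (76 mm by 85 mm) begins 54 mm behind the grasp point. The pads swing forward as they close: fully open they stand 13 mm farther back than shut.
Start: joints at [1.24, 0.494, 1.345, -0, 1.302, -0.096], TCP at [0.146, 0.608, 0.231] pointing down, gripper open.
Joint ranges: [-2.91, 2.91], [-0.82, 2.16], [0.22, 2.67], [-1.22, 4.37], [0.12, 2.79], [-3.08, 3.08]. Speed limits (rad/s): [1.89, 1.89, 2.57, 3.01, 3.01, 3.01].

INTERFACE

Orientations are given as a unit quaternion [x, y, z, w].
In Python, from rig import manip gives the robot as it stands.
- The arm moves only by the tool send_rows, never from a script. Its argument "increments" is text: rows parted by semicolons, each of 7 numbers parted by spaces: the finger opening in cm, from 0 to 8.54, then the shift along the world's x, y, z in cm, then the turn, a rotation vector about the world's x, y, z in rad. In form: gripper tx ty tz ax ay az; .... A call has 1 to 5 rows; each row is the pose to reach, as a shift and turn from the pose measured when the call began; what a row does not reach only later rows make up. A row lasts 1/12 s, in which the tool goes at most 41.7 mm and 7.16 degrees, less where a joint would pass 70% of its speed; a pose out of reach is approached as far as the arm can. A call with a gripper value outside its range is refused whole. The fingers move at their own pace and stop on an object; the grip force is fixed at half the most. Time passes only in rows, so rows that repeat a pose let the fingers close. It gives the time, the measured TCP pose, the force and the opening at its end, in the units of the state.
- manip.get_state(): the state, without advancing time (a new reading comes with each control period).
- manip.grab_frame(name): name is "side" or "top"; returns a dict with "frame" (420x560x3 uint8, red, green, blue), "fovy" (degrees; the focal length in pixels is half the picture's height over the tangent of half this angle, whatever the lens; pixels are square), "cx", "cy" (the principal point, pixels), "extrinsics" (4x4, takes a point from camera to world coordinates). Camera axes: x right, y down, z forward; pixel columns grow to the right and rows downward; lengths in m; the calibration is good to about 2 mm. A picture is of the moment at which its call begins. There is no depth.
- manip.close_job(): hands the job in, once; it reports no verdict.
The state is a dict: "time": time; "joint_positions": joint angles; "dq": joint speeds; "joint_efforts": joint torques, N m; "ee_pos": TCP position; "tcp_rot": TCP orientation; "contact_force": force on the tool from outside, world axes, zero at the start; "moment": the same for the moment, N m; "grip_width": finger opening in m.
Only numpy, scipy, OpenCV 4.12 (cv2) and the standard library are available. Lean on these libraries where they do the work, as an engineer would, in place of code of your own. Each camera call takes 0.05 s, during which the arm holds its last target.

TASK

Take the squeegee out of the bench-top jar printer and hang it on the rotary squeegee rack: pull up the plunger that locks the gate lever and swing the lever well open towards you, so that the squeegee can come out forwards, and turn the rack until its empty hook faces you before you hang the squeegee there by its collar. Do not drop it or lay it down, and leave the lever open, the other squeegees hanging, and the jars, the ink tin and the tape roll where they stand.

Things in the scene. Friction and masses are not known exactly. Their poses are not given: they have to be found in the camera images.
- printer: Bench-top jar printer: green base 300 x 330 mm, two green uprights 240 mm tall at the back, yellow-mesh screen (top at 100 mm), aluminium print arm 12 mm thick (top at 200 mm) reaching forward from a carriage (top at 232 mm, 95 mm behind the seat). Fixed. Origin: on the bench below the squeegee's seat; z up, -x is the open front towards the robot, y to the printer's left as the robot sees it.
- printer_seat (a point): Seat of the squeegee's collar on the print arm's top face, 200 mm above the bench: the closed end of an 18 mm wide slot running along the printer's -x to the arm's front edge, 42 mm away. The holder under the arm lets the squeegee rise only 20 mm there: lift it about 12 mm, pull it forwards (-x) by 60 mm, then up.
- plunger (a joint): Indexing plunger on the gate lever, in m: 0 = pin down in its hole in the print arm (lever locked), 0.014 = pulled right up. The pin is 10 mm deep in the hole; clear it by pulling to 0.011 or more. Takes about 4 to 5 N; it has a lock-out friction and stays at the height where it is left.
- plunger_knob (a point): Centre of the plunger's black round knob, 22 mm diameter, 18 mm tall, axis upright, 235 mm above the bench when down; below it a steel sleeve of 18 mm diameter. It sits on the lever 90 mm from the pivot and moves with it.
- gate (a joint): Gate lever, rad: 0 = closed across the slot's mouth, in front of the squeegee's collar; grows as it swings towards the robot (clockwise from above) to 1.95 at its stop. It cannot turn while the plunger is down. Friction 0.1 N m; stays where it is left. The holder passes freely once it is beyond about 1.7.
- gate_handle (a point): Centre of the upright black handle at the free end of the gate lever: 16 mm diameter, 44 mm tall, axis upright, its centre 244 mm above the bench, 142 mm from the pivot. The lever is a flat steel bar 14 mm wide and 10 mm thick lying on the print arm (200 to 210 mm above the bench).
- gate_pivot (a point): Pivot axis (upright) of the gate lever, on the print arm's top face, 28 mm in front of and 50 mm to the left (printer +y) of the seat. When closed the lever points from here along the printer's -y.
- squeegee_knob (a point): Squeegee to be moved, 137 mm tall, about 160 g. Point: centre of its round black knob, 26 mm diameter, 28 mm tall, upright. 34 mm below: underside of its collar (30 mm diameter, 8 mm thick); then a 12 mm square stem; from 69 mm below a holder 70 mm wide (along its y) and up to 22 mm thick; the blade ends 123 mm below. In the printer its y lies along the printer's y.
- squeegee_collar (a point): Centre of the underside of that squeegee's collar: it rests on the print arm at first, and on the hook at the end.
- rack_foot: Foot of the rotary squeegee rack: grey square plate 160 mm, 12 mm thick, with an upright post, fixed to the bench. Origin: on the bench, on the rack's turning axis; z up; its -x side is the rack's front, which looks roughly at the robot's base.
- rack_hub (a point): Point on the rack's upright turning axis, 175 mm above the bench, level with the hooks' tops. Hub 42 mm in diameter, top at 196 mm. Four hooks at right angles: each a flat arm 14 mm wide, 8 mm thick (free from 21 to 79 mm from the axis), then a fork. The star turns either way without end or detents, friction 0.1 N m, and stays where it is left.
- empty_hook (a point): Seat of the one empty hook: centre of its fork, on the top face, 105 mm from the axis, 175 mm above the bench. Two prongs 8 mm wide with an 18 mm gap, open outwards (away from the axis); gap's closed end 9 mm inwards of here; 8 mm high nibs on the tips from 19 to 24 mm outwards. The stem enters from outside, collar lifted over the nibs, then the collar rests on the prongs.
- hung_1_knob (a point): Centre of the knob of a like squeegee hanging on the rack (50 mm wide, the rest as the one to be moved); the knob is 105 mm from the axis and 209 mm above the bench.
- hung_2_knob (a point): The same for a hanging squeegee 90 mm wide, on the hook opposite the empty one.
- hung_3_knob (a point): The same for a hanging squeegee 60 mm wide.
- jar_a: Amber glass jar standing on the bench, 60 mm diameter, 62 mm tall; origin at the centre of its underside. Bystander.
- jar_b: Clear glass jar, same size and origin, between the printer and the rack. Bystander.
- ink_tin: Grey ink tin, 72 mm diameter, 80 mm tall; origin at the centre of its underside. Bystander.
- tape_roll: Roll of yellow tape lying flat, 100 mm diameter, 24 mm tall; origin at the centre of its underside. Bystander.
Not all that is in view belongs to the job. Leave any pink look-alike of the part that bears squeegee_knob alone.

How it is judged:
On the way, in this order (a step that is already met when the one before it is completed fails the run):
1. the locking plunger is pulled up out of its hole (value of joint plunger above 0.0105 m), for 0.1 s.
2. the gate lever is swung well open (value of joint gate above 1.5 rad), for 0.2 s.
3. the empty hook is turned to the rack's front (within 45 degrees) and the squeegee is out of the printer (x of empty_hook in the frame of rack_foot below -0.074 m and distance between squeegee_collar and printer_seat above 0.08 m), for 0.1 s.
4. the squeegee's collar rests on the empty hook (distance between squeegee_collar and empty_hook below 0.012 m and angle between squeegee_collar's own z axis and vertical below 0.2 rad), for 0.2 s.
At the end, for the whole second after the job is handed in: The squeegee hangs upright (within 0.2 rad) on the hook that was empty, its collar's underside within 12 mm of the hook's seat; that hook is within 45 degrees of the rack's front; the gate lever is open by more than 1.5 rad; the three other squeegees still hang (all of step 4 and x of empty_hook in the frame of rack_foot below -0.074 m and value of joint gate above 1.5 rad and height (world z) of each of hung_1_knob, hung_2_knob, hung_3_knob above 0.195 m); the robot touches nothing.
It fails at once if another squeegee is knocked off the rack (height (world z) of any of hung_1_knob, hung_2_knob, hung_3_knob below 0.18 m).
It fails at once if a jar, the ink tin or the tape roll is shifted by more than 30 mm (distance of any of jar_a, jar_b, ink_tin, tape_roll from where it was at the start of the episode above 0.03 m).
It fails at once if the squeegee is dropped or laid down (height (world z) of squeegee_collar below 0.07 m).
It also fails if it takes over 72 s, if anything falls off the work surface, if the arm or the gripper's body presses on something with over 40 N, if the wrist force passes 120 N, or if a joint passes its speed limit or range.

## Working session

There is one attempt and no reset: what is moved stays moved. The work goes in short steps, Python scripts to look and compute and a tool call to move; the robot and the scene stay as the last step left them, time stands still between calls to the robot, and variables do not carry over. Pictures are saved under pics/ and viewed, and the job is handed in when it is done.

Besides the shell and the picture viewer there is one more tool, called as name(argument=value, ...), one argument or row to a line, values as JSON. send_rows: Moves the arm, as the interface text tells. Its arguments: {"type":"object","properties":{"increments":{"type":"string"}},"required":["increments"]}

```bash
ls; mkdir -p pics; python3 - <<'E'
from rig import manip
import cv2,json
s=manip.get_state();print(s)
print(manip.pinch_z)
for n in("side","top"):
    f=manip.grab_frame(n);cv2.imwrite(f"pics/{n}0.png",f["frame"][:,:,::-1]);print(n,f["fovy"],f["cx"],f["cy"],f["extrinsics"], [k for k in f])
E
```

```text
pics
{'time': 0.0, 'joint_positions': array([ 1.23953063e+00,  4.94203075e-01,  1.34616215e+00,  1.91963552e-05,
        1.30248052e+00, -9.54866763e-02]), 'dq': array([ 0.00129817, -0.0004504 , -0.0003595 , -0.00010418, -0.00201056,
       -0.00135411]), 'joint_efforts': array([-5.83486501e-03, -8.82137632e+01, -3.83875108e+01, -6.40853305e-04,
        1.00678173e-02,  1.13282056e-05]), 'ee_pos': array([0.14586206, 0.60736027, 0.23067737]), 'tcp_rot': array([ 7.85367748e-01,  6.19029166e-01, -5.31812575e-04,  3.31389139e-04]), 'contact_force': array([-0.15952435,  0.44088843, -0.82075626]), 'moment': array([-0.01665206,  0.00835873,  0.01233812]), 'grip_width': 0.08531166037645176}
0.0187
side 49.29468604319963 284.89294922962034 209.5241221635804 [[ 0.87927077 -0.36186488  0.30973652  0.16717496]
 [-0.4763139  -0.67183096  0.56724618 -0.62781644]
 [ 0.00282411 -0.6462948  -0.7630826   1.00945336]
 [ 0.          0.          0.          1.        ]] ['frame', 'fovy', 'cx', 'cy', 'extrinsics']
top 49.86731343233221 279.9314717441725 205.7850248542985 [[ 0.0282297  -0.99358803  0.10948016  0.34248755]
 [-0.99936921 -0.0304142  -0.01833477  0.02693667]
 [ 0.02154696 -0.10889352 -0.99381987  1.43105379]
 [ 0.          0.          0.          1.        ]] ['frame', 'fovy', 'cx', 'cy', 'extrinsics']
```

View pics/side0.png

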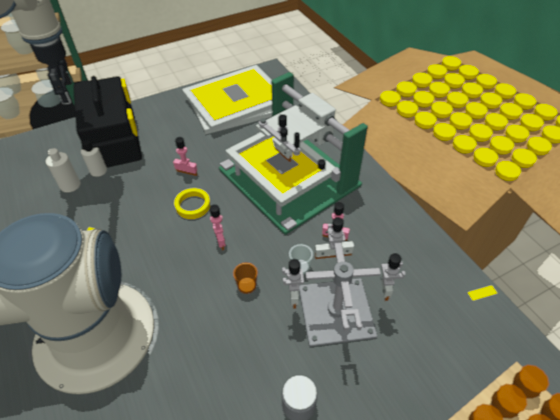

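View pics/top0.png

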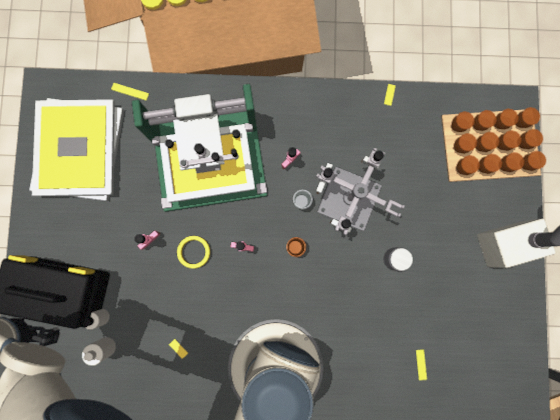

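The side view shows the printer at about (290,150), the rack hub at (343,268) and the empty hook towards (350,320). The top view shows the print arm at (200,150), the hub at (361,190) and the empty hook near (392,207), on the robot's right. I'll zoom in on these.

```bash
cat > h.py <<'E'
import numpy as np,cv2
from rig import manip
def cam(n):
    f=manip.grab_frame(n); f["f"]=f["frame"].shape[0]/2/np.tan(np.radians(f["fovy"])/2); return f
def ray(f,u,v):
    d=np.array([(u-f["cx"])/f["f"],(v-f["cy"])/f["f"],1.]);E=f["extrinsics"];return E[:3,3],E[:3,:3]@d
def onz(f,u,v,z):
    o,d=ray(f,u,v);return o+d*(z-o[2])/d[2]
def proj(f,p):
    E=f["extrinsics"];c=E[:3,:3].T@(np.array(p)-E[:3,3]);return f["f"]*c[0]/c[2]+f["cx"],f["f"]*c[1]/c[2]+f["cy"]
def tri(fa,a,fb,b):
    o1,d1=ray(fa,*a);o2,d2=ray(fb,*b)
    t=np.linalg.lstsq(np.c_[d1,-d2],o2-o1,rcond=None)[0]
    p,q=o1+t[0]*d1,o2+t[1]*d2;return (p+q)/2,np.linalg.norm(p-q)
def crop(f,x,y,w,h,s,name):
    im=f["frame"][y:y+h,x:x+w,::-1];cv2.imwrite("pics/"+name,cv2.resize(im,None,fx=s,fy=s,interpolation=cv2.INTER_CUBIC))
E
python3 - <<'E'
from h import *
a=cam("top");b=cam("side")
crop(a,130,80,150,140,5,"t1.png");crop(a,280,140,130,100,6,"t2.png")
crop(b,215,65,160,160,5*.75,"s1.png");crop(b,270,190,150,170,3.5,"s2.png")
E
```

```text
(no output)
```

View pics/t1.png

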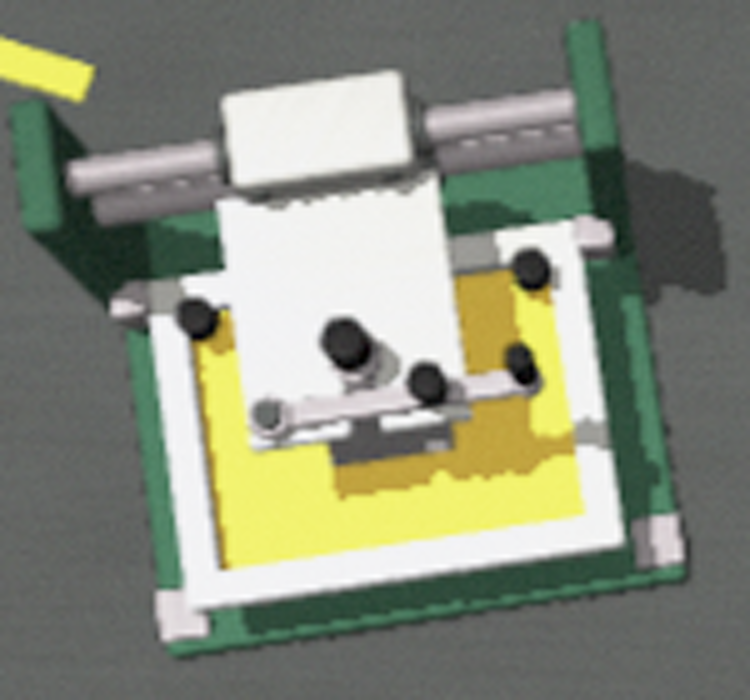

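View pics/t2.png

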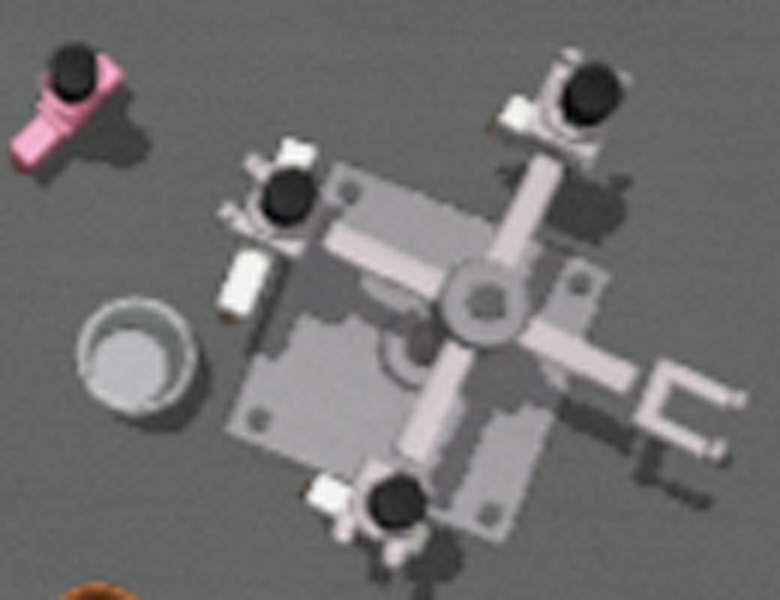

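View pics/s1.png

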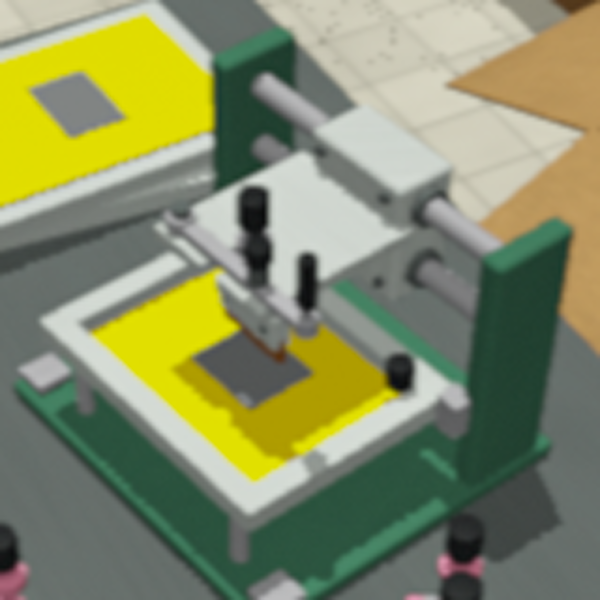

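View pics/s2.png

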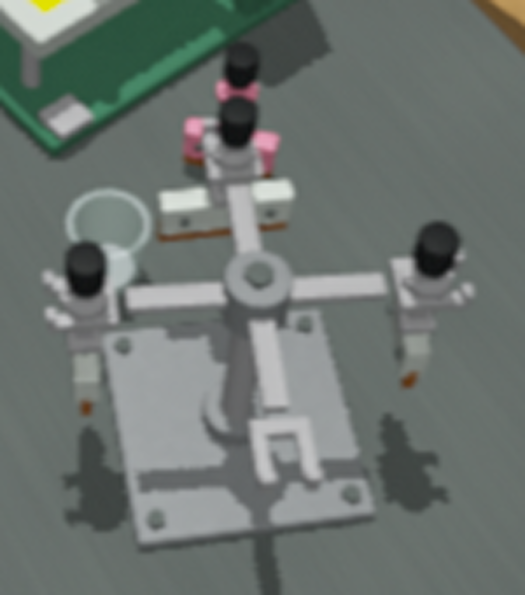

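```bash
cat > m.py <<'E'
from h import *
def blobs(f,x0,y0,x1,y1,th=48,amin=12):
    im=f["frame"].max(2)[y0:y1,x0:x1].astype(np.uint8)
    S=4; big=cv2.resize(im,None,fx=S,fy=S,interpolation=cv2.INTER_CUBIC)
    n,l,st,c=cv2.connectedComponentsWithStats((big<th).astype(np.uint8))
    return [((c[i][0]+.5)/S-.5+x0,(c[i][1]+.5)/S-.5+y0,st[i][4]/16,st[i][2]/4,st[i][3]/4) for i in range(1,n) if st[i][4]/16>amin]
E
python3 - <<'E'
from m import *
np.set_printoptions(precision=4,suppress=True)
a=cam("top");b=cam("side")
for n,f,r in(("tp",a,(155,110,250,175)),("tr",a,(310,145,400,240)),("sp",b,(265,105,335,180)),("sr",b,(280,200,410,290))):
    print(n)
    for q in blobs(f,*r): print(np.round(q,2), onz(f,q[0],q[1],.235 if n[1]=='p' else .209))
E
```

```text
tp
[156.69 130.25  44.62   5.25  10.75] [0.669  0.3431 0.235 ]
[236.49 133.89  22.38   6.25   7.5 ] [0.6663 0.1279 0.235 ]
[170.69 144.73  16.19   5.5    6.5 ] [0.6304 0.3033 0.235 ]
[200.67 150.67  24.25   7.75   7.25] [0.6168 0.2222 0.235 ]
[234.29 153.12  21.81   5.25   7.5 ] [0.6131 0.1318 0.235 ]
[216.61 158.52  14.69   5.5    5.5 ] [0.5967 0.1786 0.235 ]
tr
[378.   155.67  65.     9.5    9.75] [ 0.625  -0.2631  0.209 ]
[327.94 172.63  43.88   8.75   9.25] [ 0.5729 -0.125   0.209 ]
[346.22 223.53  36.25   8.75   7.75] [ 0.4341 -0.1772  0.209 ]
sp
[282.66 125.64 113.81   7.25  23.  ] [0.6138 0.2044 0.235 ]
[296.57 140.26  45.62   4.5   14.25] [0.6176 0.1368 0.235 ]
[321.2  164.1   42.12   6.     8.75] [0.6276 0.0329 0.235 ]
sr
[338.72 208.25  86.25   9.5   12.5 ] [ 0.6028 -0.0881  0.209 ]
[337.39 224.96  91.44  10.    13.75] [ 0.5736 -0.1279  0.209 ]
[394.19 261.43 114.12  12.    15.25] [ 0.6257 -0.2664  0.209 ]
[294.52 261.27  15.06   8.5    5.  ] [ 0.4422 -0.1671  0.209 ]
[293.96 269.84  64.12  10.25   9.75] [ 0.4309 -0.1849  0.209 ]
```

```bash
python3 - <<'E'
from m import *
np.set_printoptions(precision=4,suppress=True)
a=cam("top");b=cam("side")
px=lambda x,y,ox,oy,s:((x+.5)/s-.5+ox,(y+.5)/s-.5+oy)
# pivot
p=px(268,415,130,80,5);print("pivot",onz(a,*p,.212))
h=px(514,350,130,80,5);print("handle top",onz(a,*h,.266))
k=px(425,378,130,80,5);print("plunger blob",onz(a,*k,.238))
q=px(341,338,130,80,5);print("sq top",onz(a,*q,.245))
# green base front edge
L=onz(a,*px(178,655,130,80,5),.0);R=onz(a,*px(686,576,130,80,5),.0);d=R-L;print("base",L,R,np.linalg.norm(d),np.degrees(np.arctan2(d[0],-d[1])))
# side view: handle
S=3.75
h2=px(307,262,215,65,S);print("handle top side",onz(b,*h2,.266), tri(a,h,b,h2))
q2=px(253,196,215,65,S);print("sq top side",onz(b,*q2,.248))
k2=px(258,252,215,65,S);print("plunger side",onz(b,*k2,.235))
p2=px(178,220,215,65,S);print("pivot side",onz(b,*p2,.212))
# rack
for c in((335,165),(608,272),(500,543),(230,430)): print("foot",onz(a,*px(*c,280,140,6),.012))
print("hub",onz(a,*px(485,302,280,140,6),.196),onz(b,*px(259,272,270,190,3.5),.196))
E
```

```text
pivot [0.5873 0.272  0.212 ]
handle top [0.6153 0.1344 0.266 ]
plunger blob [0.605 0.184 0.238]
sq top [0.6237 0.2287 0.245 ]
base [0.4737 0.3633 0.    ] [0.5341 0.0435 0.    ] 0.3255250388752541 10.70237718689872
handle top side [0.61   0.1249 0.266 ] (array([0.6171, 0.1356, 0.2553]), np.float64(0.0015018534636928053))
sq top side [0.6219 0.2225 0.248 ]
plunger side [0.6038 0.1815 0.235 ]
pivot side [0.5825 0.2642 0.212 ]
foot [ 0.6288 -0.1732  0.012 ]
foot [ 0.5757 -0.3197  0.012 ]
foot [ 0.4297 -0.2632  0.012 ]
foot [ 0.4851 -0.1198  0.012 ]
hub [ 0.5296 -0.2177  0.196 ] [ 0.5302 -0.222   0.196 ]
```

```bash
python3 - <<'E'
from m import *
np.set_printoptions(precision=4,suppress=True)
a=cam("top");b=cam("side")
for th in(48,60,75,90):
  for n,f,r,z in(("tp",a,(180,135,250,175),.235),("tr",a,(310,145,400,240),.209),("sp",b,(265,105,310,155),.235),("sr",b,(280,212,410,290),.209)):
    for q in blobs(f,*r,th=th): 
        if q[2]<200: print(n,th,np.round(q,2), onz(f,q[0],q[1],z))
E
```

```text
tp 48 [199.96 149.2   32.69   8.75   9.5 ] [0.6208 0.2243 0.235 ]
tp 48 [234.44 153.36  20.44   5.     7.5 ] [0.6124 0.1313 0.235 ]
tp 48 [216.54 158.55  14.62   5.75   5.75] [0.5967 0.1788 0.235 ]
tr 48 [378.   155.66  63.19   9.5    9.5 ] [ 0.625  -0.2631  0.209 ]
tr 48 [327.96 172.56  46.69   8.5    9.25] [ 0.573  -0.1251  0.209 ]
tr 48 [346.22 223.54  38.06   8.75   8.  ] [ 0.4341 -0.1772  0.209 ]
sp 48 [282.65 125.62 114.     7.25  23.  ] [0.6138 0.2044 0.235 ]
sp 48 [296.57 140.25  45.69   4.5   14.25] [0.6177 0.1368 0.235 ]
sr 48 [338.33 212.71  16.5    8.     3.  ] [ 0.5948 -0.0989  0.209 ]
sr 48 [337.34 224.9   92.94  10.    13.75] [ 0.5736 -0.1277  0.209 ]
sr 48 [394.19 261.43 114.12  12.    15.25] [ 0.6257 -0.2664  0.209 ]
sr 48 [294.44 261.26  15.38   8.5    4.75] [ 0.4421 -0.167   0.209 ]
sr 48 [293.98 269.86  63.94  10.25   9.5 ] [ 0.4309 -0.185   0.209 ]
tp 60 [236.28 135.84  13.94   6.     3.  ] [0.6608 0.1283 0.235 ]
tp 60 [199.17 148.65  65.12   9.     9.75] [0.6222 0.2265 0.235 ]
tp 60 [234.09 152.8   29.69   5.75   7.75] [0.614  0.1323 0.235 ]
tp 60 [215.33 156.69
[... 3500 characters left out ...]
.1983 0.235 ]
sp 90 [296.59 140.29  69.81   6.    16.  ] [0.6177 0.1367 0.235 ]
sr 90 [291.21 215.12 163.12  26.5   12.5 ] [ 0.4968 -0.0542  0.209 ]
sr 90 [298.92 224.92 163.88  43.    23.75] [ 0.4982 -0.0871  0.209 ]
sr 90 [342.13 212.82  41.75  18.     3.5 ] [ 0.6023 -0.1033  0.209 ]
sr 90 [337.34 224.45 149.31  12.75  15.5 ] [ 0.5743 -0.1267  0.209 ]
sr 90 [325.39 238.43  28.12   6.25   5.75] [ 0.5304 -0.1471  0.209 ]
sr 90 [394.15 260.81 183.31  14.75  17.  ] [ 0.6265 -0.2651  0.209 ]
sr 90 [293.79 266.6  162.88  12.    17.  ] [ 0.4345 -0.1779  0.209 ]
sr 90 [305.12 278.51  15.5    4.     7.5 ] [ 0.4408 -0.2139  0.209 ]
sr 90 [340.38 280.    88.5   19.5   11.75] [ 0.5019 -0.2509  0.209 ]
```

send_rows(
  increments="4.5 2 -2 3 0 0 -0.12; 4.5 5 -4.5 6 0 0 -0.24; 4.5 8 -7.2 8 0 0 -0.36; 4.5 11 -10 9 0 0 -0.48; 4.5 14 -13 9 0 0 -0.60",
)

```text
time: 0.92
ee_pos: [0.2792, 0.4855, 0.3231]
tcp_rot: [0.934, 0.357, 0.002, -0.001]
contact_force: [-0.1, 0.9, -0.4]
grip_width: 0.045
```

send_rows(
  increments="4.5 3 -2.8 0 0 0 -0.12; 4.5 6 -5.6 0 0 0 -0.24; 4.5 9 -8.4 0 0 0 -0.36; 4.5 12 -11.2 0 0 0 -0.48; 4.5 15 -14 0 0 0 -0.60",
)

```text
time: 1.33
ee_pos: [0.4303, 0.3439, 0.3234]
tcp_rot: [0.998, 0.062, 0.002, -0.001]
contact_force: [0.7, 0.3, 0.2]
grip_width: 0.0451
```

send_rows(
  increments="4.5 4 -4 0 0 0 -0.06; 4.5 8 -8 0 0 0 -0.124; 4.5 12 -12 -1 0 0 -0.124; 4.5 15.5 -15 -2 0 0 -0.124; 4.5 17.2 -16.3 -3 0 0 -0.124",
)

```text
time: 1.75
ee_pos: [0.5792, 0.2006, 0.3023]
tcp_rot: [1.0, -0.0, 0.003, -0.001]
contact_force: [0.6, 0.5, -0.0]
grip_width: 0.0449
```

```bash
python3 - <<'E'
from m import *
a=cam("top");b=cam("side");s=manip.get_state();print(s["ee_pos"],s["tcp_rot"],s["grip_width"])
crop(a,150,100,120,90,6,"t3.png");crop(b,235,65,120,110,5,"s3.png")
E
```

```text
[0.58073723 0.19827665 0.29968288] [ 9.99996211e-01 -2.21173160e-03  1.62813004e-03  1.89463011e-04] 0.04492731106342157
```

View pics/s3.png

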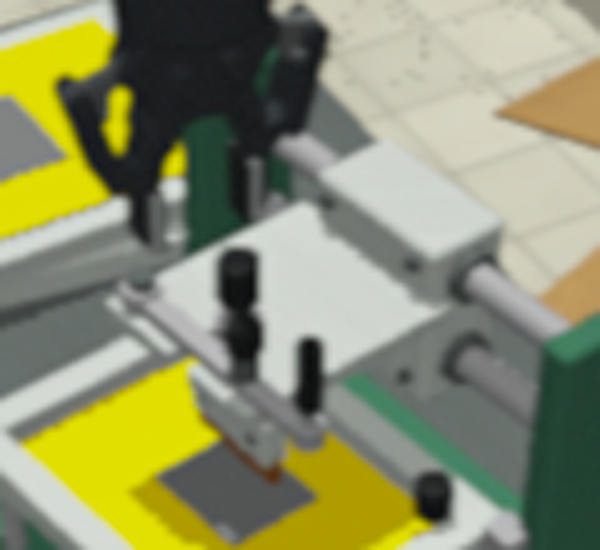

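The fingers hang above and left of the knobs, open along x, with nothing touching. Next I'll centre over the plunger knob and go down.

send_rows(
  increments="4.5 2.1 -1.7 0 0 0 0; 4.5 2.1 -1.7 0 0 0 0; 4.5 2.1 -1.7 0 0 0 0; 4.5 2.1 -1.7 -1.5 0 0 0; 4.5 2.1 -1.7 -2.5 0 0 0",
)

```text
time: 2.27
ee_pos: [0.6011, 0.182, 0.2743]
tcp_rot: [1.0, -0.002, 0.002, 0.0]
contact_force: [-0.6, 0.4, -0.7]
grip_width: 0.0451
```

```bash
python3 - <<'E'
from m import *
a=cam("top");b=cam("side");s=manip.get_state();print(s["ee_pos"],s["tcp_rot"],s["grip_width"])
crop(a,150,100,120,90,6,"t4.png");crop(b,235,65,120,110,5,"s4.png")
E
```

```text
[0.60020345 0.18175893 0.27303708] [ 9.99998244e-01 -1.81808872e-03  3.68596336e-05  4.53326976e-04] 0.04496704114372257
```

View pics/s4.png

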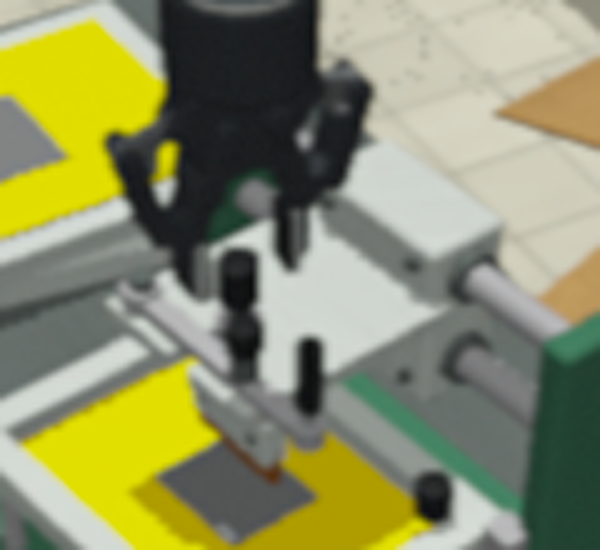

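send_rows(
  increments="4.5 0.15 -0.05 -1.5 0 0 0; 4.5 0.15 -0.05 -3 0 0 0; 4.5 0.15 -0.05 -4.5 0 0 0; 4.5 0.15 -0.05 -5.3 0 0 0; 4.5 0.15 -0.05 -5.4 0 0 0",
)

```text
time: 2.78
ee_pos: [0.6008, 0.1816, 0.2179]
tcp_rot: [1.0, -0.002, -0.001, 0.001]
contact_force: [-0.1, 0.7, -0.1]
grip_width: 0.045
```

```bash
python3 - <<'E'
from m import *
a=cam("top");b=cam("side");s=manip.get_state();print(s["ee_pos"],s["contact_force"],s["grip_width"])
crop(a,150,100,120,90,6,"t5.png");crop(b,235,65,120,110,5,"s5.png")
E
```

```text
[0.60168851 0.18154245 0.21954298] [-0.52361332 -0.51366354  0.28529312] 0.04543407822027025
```

View pics/s5.png

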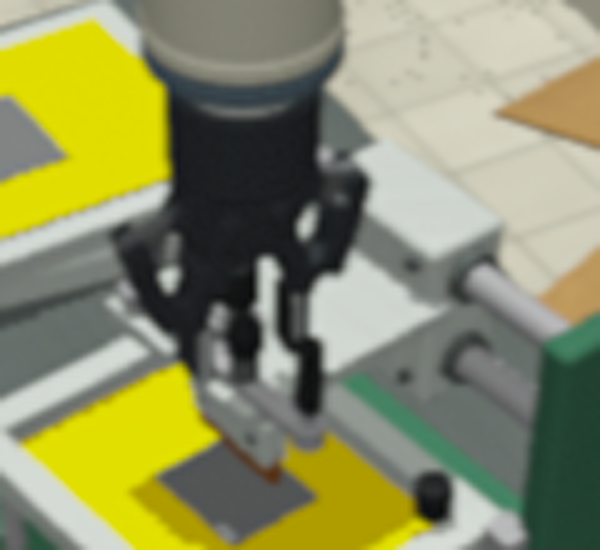

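The plunger knob at (242,335) sits between the fingers at (207,350) and (300,330). Now I'll close the gripper.

send_rows(
  increments="2.5 0 0 -0.1 0 0 0; 1.5 0 0 -0.1 0 0 0; 1.5 0 0 -0.1 0 0 0; 1.5 0 0 -0.1 0 0 0; 1.5 0 0 -0.1 0 0 0",
)

```text
time: 3.3
ee_pos: [0.6022, 0.1817, 0.2197]
tcp_rot: [1.0, -0.002, 0.001, 0.0]
contact_force: [-1.3, 0.3, 6.8]
grip_width: 0.0198
```

send_rows(
  increments="1.5 0 0 0 0 0 0; 1.5 0 0 0 0 0 0; 1.5 0 0 0.2 0 0 0; 1.5 0 0 0.4 0 0 0; 1.5 0 0 0.4 0 0 0",
)

```text
time: 3.72
ee_pos: [0.6022, 0.1817, 0.2239]
tcp_rot: [1.0, -0.002, 0.001, 0.0]
contact_force: [-1.2, -0.2, 2.0]
grip_width: 0.02
```

send_rows(
  increments="1.5 0 0 0.3 0 0 0; 1.5 0 0 0.6 0 0 0; 1.5 0 0 0.9 0 0 0; 1.5 0 0 1.1 0 0 0; 1.5 0 0 1.2 0 0 0",
)

```text
time: 4.13
ee_pos: [0.6011, 0.1814, 0.2343]
tcp_rot: [1.0, -0.002, -0.001, 0.001]
contact_force: [3.2, 0.7, -35.0]
grip_width: 0.0198
```

```bash
python3 - <<'E'
from m import *
a=cam("top");b=cam("side");s=manip.get_state();print(s["ee_pos"],s["contact_force"],s["grip_width"])
crop(a,150,100,120,90,6,"t6.png");crop(b,235,65,120,110,5,"s6.png")
E
```

```text
[0.60107882 0.18146805 0.23413347] [  1.8686499    1.52011825 -23.84835819] 0.019413389362968003
```

View pics/s6.png

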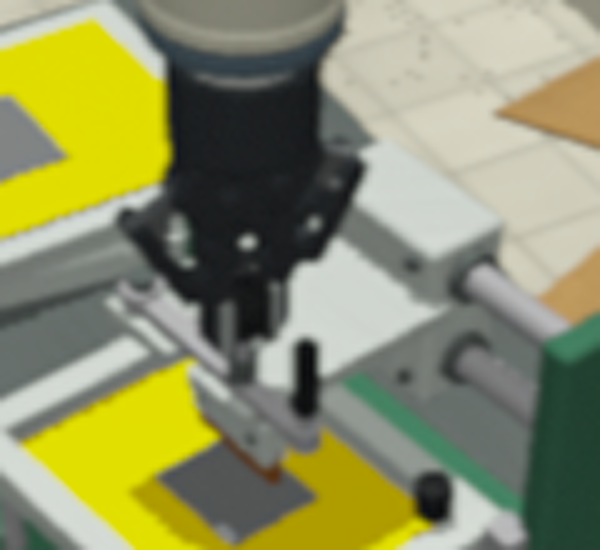

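```bash
python3 - <<'E'
import numpy as np
P=np.array([.5855,.2697]);r=np.array([.0158,-.0886])
R=lambda t:np.array([[np.cos(t),np.sin(t)],[-np.sin(t),np.cos(t)]])
for t in np.arange(0,1.96,.1): print(round(t,2),np.round((P+R(t)@r)*100,2),np.round((P+R(t)@r-[.6011,.1815])*100,2))
E
```

```text
0.0 [60.13 18.11] [ 0.02 -0.04]
0.1 [59.24 18.  ] [-0.87 -0.15]
0.2 [58.34 17.97] [-1.77 -0.18]
0.3 [57.44 18.04] [-2.67 -0.11]
0.4 [56.56 18.19] [-3.55  0.04]
0.5 [55.69 18.44] [-4.42  0.29]
0.6 [54.85 18.77] [-5.26  0.62]
0.7 [54.05 19.18] [-6.06  1.03]
0.8 [53.3  19.66] [-6.81  1.51]
0.9 [52.59 20.22] [-7.52  2.07]
1.0 [51.95 20.85] [-8.16  2.7 ]
1.1 [51.37 21.54] [-8.74  3.39]
1.2 [50.86 22.29] [-9.25  4.14]
1.3 [50.44 23.08] [-9.67  4.93]
1.4 [50.09 23.91] [-10.02   5.76]
1.5 [49.82 24.77] [-10.29   6.62]
1.6 [49.65 25.65] [-10.46   7.5 ]
1.7 [49.56 26.54] [-10.55   8.39]
1.8 [49.56 27.44] [-10.55   9.29]
1.9 [49.65 28.34] [-10.46  10.19]
```

send_rows(
  increments="1.5 0 0 -0.1 0 0 0; 1.5 -0.45 -0.05 -0.1 0 0 -0.05; 1.5 -0.9 -0.1 -0.1 0 0 -0.1; 1.5 -1.8 -0.15 -0.1 0 0 -0.2; 1.5 -2.7 -0.1 -0.1 0 0 -0.3",
)

```text
time: 4.65
ee_pos: [0.5745, 0.1808, 0.2337]
tcp_rot: [0.988, -0.153, -0.0, -0.0]
contact_force: [2.1, 6.3, -4.5]
grip_width: 0.0202
```

send_rows(
  increments="1.5 -0.9 0.12 0 0 0 -0.1; 1.5 -1.75 0.37 0 0 0 -0.2; 1.5 -2.6 0.7 0 0 0 -0.3; 1.5 -3.4 1.1 0 0 0 -0.4; 1.5 -4.15 1.6 0 0 0 -0.5",
)

```text
time: 5.07
ee_pos: [0.5329, 0.1972, 0.2339]
tcp_rot: [0.919, -0.395, 0.0, -0.001]
contact_force: [2.8, 4.5, -12.0]
grip_width: 0.0196
```

send_rows(
  increments="1.5 -0.7 0.55 -0.03 0 0 -0.1; 1.5 -1.35 1.15 -0.03 0 0 -0.2; 1.5 -1.9 1.85 -0.03 0 0 -0.3; 1.5 -2.4 2.6 -0.03 0 0 -0.4; 1.5 -2.85 3.4 -0.03 0 0 -0.5",
)

```text
time: 5.48
ee_pos: [0.5042, 0.2316, 0.2339]
tcp_rot: [0.791, -0.612, 0.0, -0.001]
contact_force: [1.7, 1.9, -8.5]
grip_width: 0.0199
```

send_rows(
  increments="1.5 -0.33 0.76 0 0 0 -0.1; 1.5 -0.6 1.62 0 0 0 -0.2; 1.5 -0.77 2.5 0 0 0 -0.3; 1.5 -0.86 3.4 0 0 0 -0.4; 1.5 -0.86 4.3 0 0 0 -0.5",
)

```text
time: 5.9
ee_pos: [0.4952, 0.2752, 0.2339]
tcp_rot: [-0.613, 0.79, -0.001, 0.001]
contact_force: [1.1, 1.5, -9.7]
grip_width: 0.0197
```

send_rows(
  increments="1.5 0.1 0.6 0 0 0 -0.07; 1.5 0.1 0.6 0 0 0 -0.07; 1.5 0.1 0.6 0 0 0 -0.07; 3 0.1 0.6 0 0 0 -0.07; 4 0.1 0.6 0 0 0 -0.07",
)

```text
time: 6.32
ee_pos: [0.4968, 0.281, 0.2346]
tcp_rot: [-0.585, 0.811, -0.001, 0.001]
contact_force: [0.5, 0.0, 0.4]
grip_width: 0.0393
```

send_rows(
  increments="4 0 0 0 0 0 0; 4 0 0 2 0 0 0; 4 0 0 5 0 0 0; 4 0 0 8 0 0 0; 4 0 0 8 0 0 0",
)

```text
time: 6.73
ee_pos: [0.4991, 0.2816, 0.3208]
tcp_rot: [-0.585, 0.811, -0.002, 0.006]
contact_force: [1.5, 0.6, 0.9]
grip_width: 0.0397
```

```bash
python3 - <<'E'
from m import *
a=cam("top");b=cam("side");s=manip.get_state();print(s["ee_pos"],s["tcp_rot"],s["contact_force"],s["grip_width"])
crop(a,150,100,120,90,6,"t7.png");crop(b,215,65,140,130,4.5,"s7.png")
E
```

```text
[0.49756069 0.28097444 0.31612882] [-0.58523344  0.81085801 -0.00135541  0.00304562] [ 0.18046586 -0.40326749 -0.42914378] 0.04016269833509639
```

View pics/s7.png

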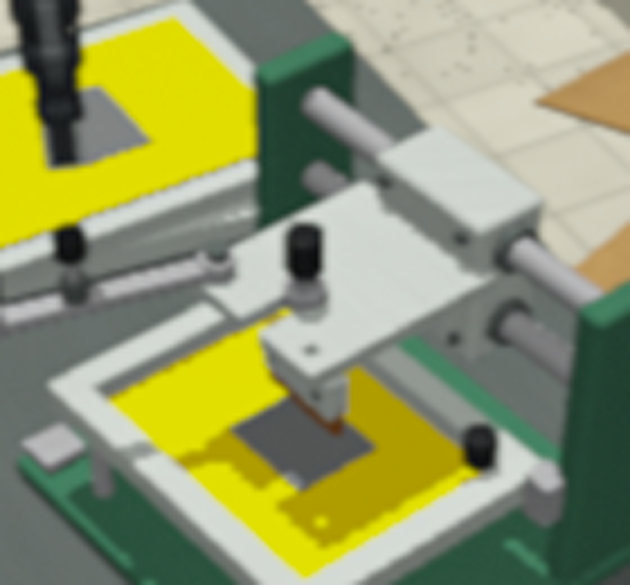

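send_rows(
  increments="4 0 -3 0 0 0 0.1; 4 0 -7 0 0 0 0.22; 4 0 -11 0 0 0 0.34; 4 0 -15 0 0 0 0.46; 4 0 -19 0 0 0 0.58",
)

```text
time: 7.25
ee_pos: [0.4971, 0.1048, 0.3152]
tcp_rot: [0.78, -0.626, 0.0, -0.003]
contact_force: [1.3, -0.6, 0.4]
grip_width: 0.0393
```

send_rows(
  increments="4 0 -4 0 0 0 0.12; 4 0 -8 0 0 0 0.24; 4 0 -12 0 0 0 0.36; 4 0 -16 0 0 0 0.48; 4 0 -20 0 0 0 0.60",
)

```text
time: 7.67
ee_pos: [0.4967, -0.0707, 0.3144]
tcp_rot: [0.916, -0.402, -0.001, -0.003]
contact_force: [1.2, 0.1, -0.0]
grip_width: 0.0402
```

send_rows(
  increments="4 0.3 -4 0 0 0 0.12; 4 0.6 -8 0 0 0 0.24; 4 0.9 -12 0 0 0 0.36; 4 1 -16 0 0 0 0.4; 4 1.05 -20 0 0 0 0.4",
)

```text
time: 8.08
ee_pos: [0.5064, -0.2645, 0.3134]
tcp_rot: [0.978, -0.209, -0.002, -0.002]
contact_force: [0.1, -0.3, -0.4]
grip_width: 0.04
```

send_rows(
  increments="4 0 0 0 0 0 0; 4 0 0 0 0 0 0; 4 0 0 0 0 0 0; 4 0 0 0 0 0 0; 4 0 0 0 0 0 0",
)

```text
time: 8.5
ee_pos: [0.5064, -0.2633, 0.3134]
tcp_rot: [0.978, -0.209, -0.002, -0.003]
contact_force: [-0.2, 0.0, -0.3]
grip_width: 0.04
```

send_rows(
  increments="4 0.08 -0.77 0 0 0 0; 4 0.08 -0.77 -3 0 0 0; 4 0.08 -0.77 -6 0 0 0; 4 0.08 -0.77 -9 0 0 0; 4 0.08 -0.77 -9.5 0 0 0",
)

```text
time: 8.92
ee_pos: [0.5054, -0.2694, 0.2142]
tcp_rot: [0.978, -0.208, -0.005, -0.004]
contact_force: [-0.3, 0.3, -0.5]
grip_width: 0.0397
```

```bash
python3 - <<'E'
from m import *
a=cam("top");b=cam("side");s=manip.get_state();print(s["ee_pos"],s["tcp_rot"],s["contact_force"],s["grip_width"])
crop(b,270,170,150,170,3.5,"s8.png")
E
```

```text
[ 0.50688523 -0.27044595  0.21788948] [ 0.97804371 -0.20835084 -0.00335936 -0.00302412] [ 0.8556884 -0.1714866  0.1659849] 0.04013256770789579
```

View pics/s8.png

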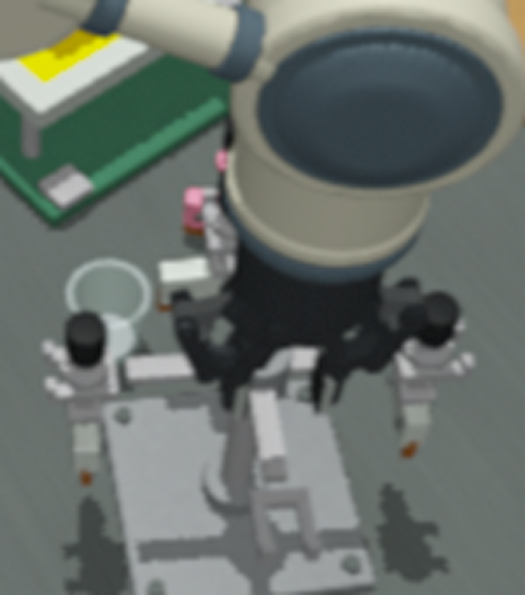

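send_rows(
  increments="4 0 0 -2 0 0 0; 4 0 0 -4 0 0 0; 4 0 0 -6 0 0 0; 3 0 0 -6.1 0 0 0; 2.5 0 0 -6.1 0 0 0",
)

```text
time: 9.43
ee_pos: [0.5074, -0.2707, 0.1581]
tcp_rot: [0.978, -0.208, -0.003, -0.003]
contact_force: [-0.2, 0.0, 0.3]
grip_width: 0.025
```

```bash
python3 - <<'E'
import numpy as np
H=np.array([.530,-.221]);
for t in np.arange(0,1.62,.1):
  a=np.radians(-114.5)-t; print(round(t,2),np.round((H+.055*np.array([np.cos(a),np.sin(a)]))*100,2))
E
```

```text
0.0 [ 50.72 -27.1 ]
0.1 [ 50.23 -26.85]
0.2 [ 49.77 -26.55]
0.3 [ 49.34 -26.21]
0.4 [ 48.95 -25.82]
0.5 [ 48.6 -25.4]
0.6 [ 48.29 -24.94]
0.7 [ 48.03 -24.46]
0.8 [ 47.82 -23.95]
0.9 [ 47.66 -23.42]
1.0 [ 47.56 -22.88]
1.1 [ 47.51 -22.34]
1.2 [ 47.51 -21.79]
1.3 [ 47.57 -21.24]
1.4 [ 47.68 -20.7 ]
1.5 [ 47.85 -20.18]
1.6 [ 48.06 -19.67]
```

send_rows(
  increments="2.5 -0.2 0.1 0 0 0 -0.04; 2.5 -0.5 0.25 0 0 0 -0.1; 2.5 -0.75 0.4 0 0 0 -0.15; 2.5 -0.97 0.55 0 0 0 -0.2; 2.5 -1.4 0.87 0 0 0 -0.3",
)

```text
time: 9.85
ee_pos: [0.4952, -0.2633, 0.1609]
tcp_rot: [0.936, -0.353, -0.0, -0.003]
contact_force: [2.0, -0.5, -1.8]
grip_width: 0.0252
```

send_rows(
  increments="2.5 -0.55 0.5 -0.2 0 0 -0.1; 2.5 -0.9 0.92 -0.2 0 0 -0.2; 2.5 -1.2 1.38 -0.2 0 0 -0.3; 2.5 -1.47 1.86 -0.2 0 0 -0.4; 2.5 -1.68 2.37 -0.2 0 0 -0.51",
)

```text
time: 10.27
ee_pos: [0.4796, -0.2405, 0.1616]
tcp_rot: [0.815, -0.579, 0.003, -0.003]
contact_force: [-0.8, -3.2, 0.2]
grip_width: 0.025
```

send_rows(
  increments="2.5 -0.3 0.6 -0.3 0 0 -0.1; 2.5 -0.4 1.15 -0.3 0 0 -0.2; 2.5 -0.45 1.7 -0.3 0 0 -0.3; 2.5 -0.45 2.25 -0.3 0 0 -0.4; 2.5 -0.4 2.8 -0.3 0 0 -0.5",
)

```text
time: 10.68
ee_pos: [0.4768, -0.2132, 0.1611]
tcp_rot: [-0.645, 0.764, -0.005, 0.002]
contact_force: [-1.0, -2.9, 0.5]
grip_width: 0.0248
```

send_rows(
  increments="2.5 0.05 0.6 -0.1 0 0 -0.1; 2.5 0.2 1.15 -0.1 0 0 -0.2; 2.5 0.4 1.65 -0.1 0 0 -0.29; 2.5 0.4 1.65 -0.1 0 0 -0.29; 4 0.4 1.65 -0.1 0 0 -0.29",
)

```text
time: 11.1
ee_pos: [0.4818, -0.1971, 0.1619]
tcp_rot: [-0.529, 0.849, -0.007, 0.002]
contact_force: [-0.4, -0.5, 0.3]
grip_width: 0.0356
```

send_rows(
  increments="4 0 0 0 0 0 0; 4 0 0 4 0 0 0; 4 0 0 8 0 0 0; 4 0 2 12 0 0 0; 4 0 6 15 0 0 0",
)

```text
time: 11.52
ee_pos: [0.4827, -0.1478, 0.3091]
tcp_rot: [-0.529, 0.849, -0.009, 0.003]
contact_force: [1.3, 1.6, 0.2]
grip_width: 0.0403
```

send_rows(
  increments="4 1 4 2 0 0 0.1; 4 2 8 2 0 0 0.2; 4 3 12 2 0 0 0.3; 4 3.5 16 2 0 0 0.4; 4 3.5 20 2 0 0 0.5",
)

```text
time: 11.93
ee_pos: [0.5185, 0.0537, 0.33]
tcp_rot: [0.725, -0.689, 0.008, -0.006]
contact_force: [1.1, -0.9, 0.6]
grip_width: 0.0398
```

```bash
python3 - <<'E'
from m import *
np.set_printoptions(precision=4,suppress=True)
a=cam("top");b=cam("side");s=manip.get_state();print(s["ee_pos"],s["tcp_rot"],s["contact_force"],s["grip_width"])
crop(b,230,150,170,180,3.3,"s9.png");crop(a,280,140,130,100,6,"t9.png")
for n,f,r,z in(("tp",a,(180,135,250,175),.235),("tr",a,(310,145,400,240),.209),("sp",b,(265,105,310,155),.235),("sr",b,(280,200,410,310),.209)):
    for q in blobs(f,*r,th=60,amin=25): 
        if q[2]<200: print(n,np.round(q,2), onz(f,q[0],q[1],z))
E
```

```text
[0.5175 0.0569 0.3298] [ 0.7266 -0.687   0.0073 -0.006 ] [ 0.2197 -0.414  -0.461 ] 0.04035294467071716
tp [199.16 148.63  64.5    9.     9.75] [0.6223 0.2265 0.235 ]
tr [377.97 155.5   73.62  10.    10.25] [ 0.6254 -0.2631  0.209 ]
tr [327.64 172.38  66.19   8.75  10.25] [ 0.5735 -0.1242  0.209 ]
tr [395.92 205.98  61.94   8.     9.5 ] [ 0.4863 -0.3131  0.209 ]
sr [338.7  207.68 114.5   10.5   13.75] [ 0.6037 -0.0866  0.209 ]
sr [337.16 224.49 121.88  11.    14.5 ] [ 0.5739 -0.1266  0.209 ]
sr [394.13 260.84 150.19  13.    15.75] [ 0.6264 -0.2652  0.209 ]
sr [352.94 306.08  77.81  12.25   8.25] [ 0.4914 -0.312   0.209 ]
```

View pics/s9.png

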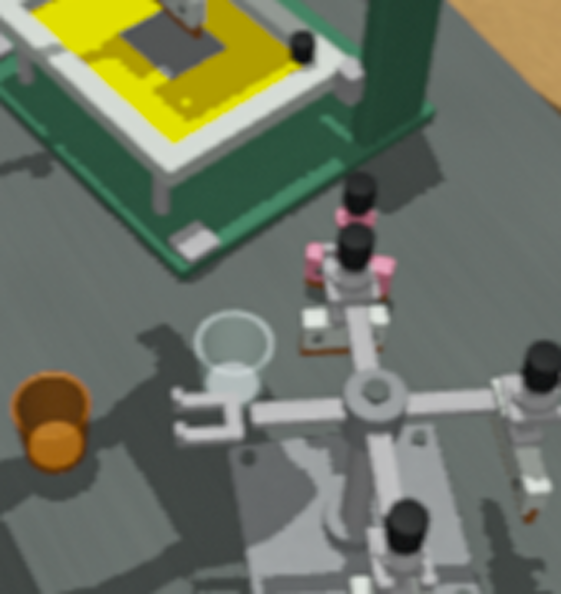

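View pics/t9.png

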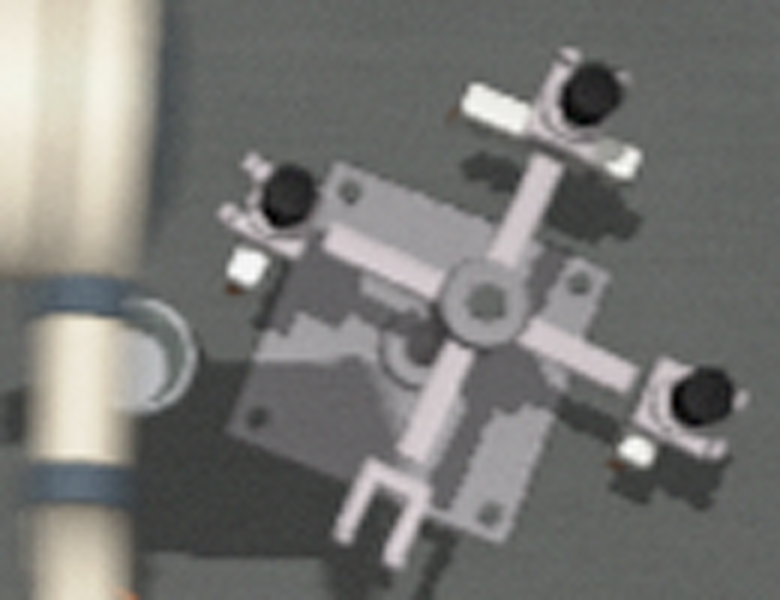

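```bash
cat >> h.py <<'E'
from scipy.spatial.transform import Rotation as Ro
def need(p,phi_deg):
    s=manip.get_state();f=np.radians(phi_deg)
    T=np.array([[np.cos(f),np.sin(f),0],[np.sin(f),-np.cos(f),0],[0,0,-1]]).T
    T=np.c_[[np.cos(f),np.sin(f),0],[np.sin(f),-np.cos(f),0],[0,0,-1]]
    w=(Ro.from_matrix(T)*Ro.from_quat(s["tcp_rot"]).inv()).as_rotvec()
    print("pos",np.round(s["ee_pos"],4),"shift cm",np.round((np.array(p)-s["ee_pos"])*100,2),"turn",np.round(w,3),"F",np.round(s["contact_force"],1),"w",round(s["grip_width"],4),"t",s["time"])
E
python3 - <<'E'
from m import *
b=cam("side")
for q in blobs(b,265,105,310,155,th=60,amin=10): print(np.round(q,2),onz(b,q[0],q[1],.234))
crop(b,250,90,80,70,7,"s10.png")
need((.622,.2255,.30),-79.6)
E
```

```text
[278.3  122.9  806.38  31.5   44.5 ] [0.60954575 0.22078461 0.234     ]
pos [0.5177 0.0545 0.3297] shift cm [10.43 17.1  -2.97] turn [0.001 0.019 0.13 ] F [ 0.1 -0.4 -1.1] w 0.0399 t 12.0833
```

View pics/s10.png

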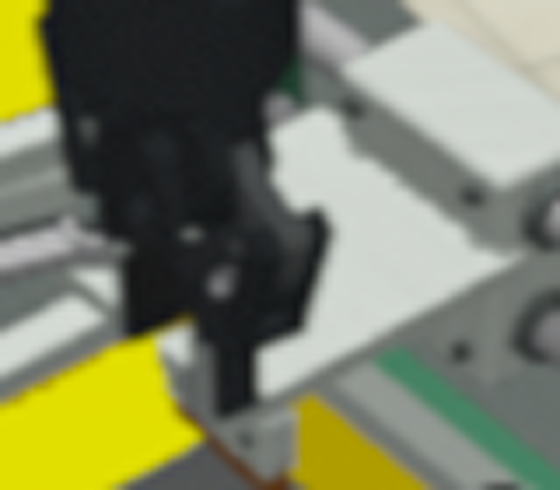

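The gripper hides the knob from the side camera here, so I'll use the top measurement.

send_rows(
  increments="5 2 3.5 0 0 0.01 0.06; 5 4 7 0 0 0.019 0.13; 5 6 10.5 -0.5 0 0.019 0.13; 5 8 14 -1 0 0.019 0.13; 5 10.4 17.1 -1.5 0 0.019 0.13",
)

```text
time: 12.5
ee_pos: [0.6225, 0.2262, 0.3152]
tcp_rot: [0.768, -0.64, 0.001, 0.0]
contact_force: [-0.1, -0.8, 0.6]
grip_width: 0.0497
```

send_rows(
  increments="5 0.3 0.3 0 0 0 0; 5 0.3 0.3 0 0 0 0; 5 0.3 0.3 0 0 0 0; 5 0.3 0.3 -0.5 0 0 0; 5 0.3 0.3 -0.5 0 0 0",
)

```text
time: 12.92
ee_pos: [0.625, 0.2274, 0.31]
tcp_rot: [0.768, -0.641, 0.001, 0.001]
contact_force: [-0.9, -0.5, -0.3]
grip_width: 0.05
```

```bash
python3 - <<'E'
from m import *
b=cam("side")
crop(b,235,75,110,100,6,"s11.png")
need((.622,.2255,.217),-79.6)
print([q for q in blobs(b,265,105,310,155,th=60,amin=10)])
E
```

```text
pos [0.625  0.2277 0.3102] shift cm [-0.3  -0.22 -9.32] turn [0.001 0.    0.001] F [ 0.3 -0.4 -0.4] w 0.0502 t 12.9667
[(np.float64(282.16943027210885), np.float64(120.76998299319727), np.float64(73.5), np.float64(6.75), np.float64(12.25))]
```

View pics/s11.png

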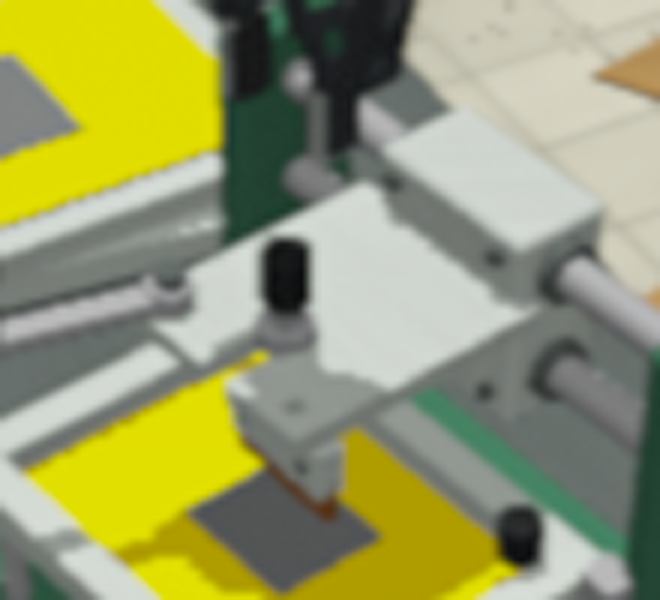

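```bash
python3 - <<'E'
from m import *
b=cam("side");a=cam("top")
print(onz(b,282.17,120.77,.234),tri(a,(199.15,148.64),b,(282.17,120.77)))
E
```

```text
[0.62274116 0.22374371 0.234     ] (array([0.62377086, 0.22702092, 0.23112108]), np.float64(0.001302779350269837))
```

send_rows(
  increments="5 -0.3 -0.2 0 0 0 0; 5 -0.3 -0.2 -2 0 0 0; 5 -0.3 -0.2 -4 0 0 0; 5 -0.3 -0.2 -6 0 0 0; 5 -0.3 -0.2 -6 0 0 0",
)

```text
time: 13.48
ee_pos: [0.6203, 0.2254, 0.2471]
tcp_rot: [0.768, -0.641, -0.001, 0.002]
contact_force: [-0.3, -0.7, -1.0]
grip_width: 0.0499
```

send_rows(
  increments="5 0.2 0 -1.5 0 0 0; 5 0.2 0 -2.7 0 0 0; 5 0.2 0 -2.7 0 0 0; 3 0.2 0 -2.7 0 0 0; 2 0.2 0 -2.7 0 0 0",
)

```text
time: 13.9
ee_pos: [0.6228, 0.2256, 0.2217]
tcp_rot: [0.768, -0.641, -0.0, 0.002]
contact_force: [-0.4, 1.4, 1.7]
grip_width: 0.0268
```

send_rows(
  increments="1.8 0 0 0 0 0 0; 1.8 0 0 0 0 0 0; 1.8 0 0 0 0 0 0; 1.8 0 0 0 0 0 0; 1.8 0 0 0 0 0 0",
)

```text
time: 14.32
ee_pos: [0.6229, 0.2256, 0.2219]
tcp_rot: [0.768, -0.641, -0.0, 0.002]
contact_force: [0.4, 0.5, 0.1]
grip_width: 0.0242
```

```bash
python3 - <<'E'
from m import *
b=cam("side")
crop(b,235,75,110,100,6,"s12.png")
need((.622,.2255,.217),-79.6)
E
```

```text
pos [0.6229 0.2256 0.2219] shift cm [-0.09 -0.01 -0.49] turn [ 0.002 -0.003  0.001] F [-0.7 -0.4  1.3] w 0.0243 t 14.3667
```

View pics/s12.png

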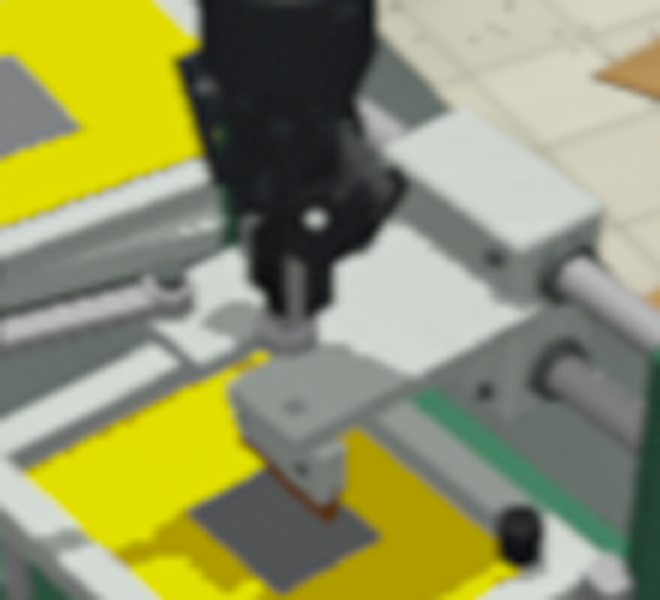

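The squeegee's knob is gripped at (290,285) with the collar on the arm. Now I'll lift it 12 mm.

send_rows(
  increments="1.8 0 0 0.4 0 0 0; 1.8 0 0 0.8 0 0 0; 1.8 0 0 1.2 0 0 0; 1.8 0 0 1.2 0 0 0; 1.8 0 0 1.2 0 0 0",
)

```text
time: 14.78
ee_pos: [0.6231, 0.2256, 0.2343]
tcp_rot: [0.768, -0.641, -0.0, 0.001]
contact_force: [0.3, -0.1, -2.5]
grip_width: 0.0246
```

send_rows(
  increments="1.8 -1 -0.18 0 0 0 0; 1.8 -2 -0.37 0 0 0 0; 1.8 -3 -0.55 0 0 0 0; 1.8 -4 -0.74 0 0 0 0; 1.8 -5 -0.92 0 0 0 0",
)

```text
time: 15.2
ee_pos: [0.5725, 0.2163, 0.2341]
tcp_rot: [0.768, -0.641, -0.0, 0.001]
contact_force: [0.4, 0.4, -2.2]
grip_width: 0.0241
```

send_rows(
  increments="1.8 -1 -0.18 0 0 0 0; 1.8 -1.8 -0.33 0 0 0 0; 1.8 -1.8 -0.33 0 0 0 0; 1.8 -1.8 -0.33 1 0 0 0; 1.8 -1.8 -0.33 2 0 0 0",
)

```text
time: 15.62
ee_pos: [0.5548, 0.213, 0.2547]
tcp_rot: [0.768, -0.641, -0.0, 0.002]
contact_force: [0.2, 0.1, -2.5]
grip_width: 0.0243
```

```bash
python3 - <<'E'
from m import *
b=cam("side")
crop(b,205,65,140,130,4.5,"s13.png")
need((.39,-.157,.32),-114.5)
E
```

```text
pos [0.5559 0.2133 0.2573] shift cm [-16.59 -37.03   6.27] turn [ 0.001  0.001 -0.608] F [0.1 0.6 1.6] w 0.0243 t 15.6667
```

View pics/s13.png

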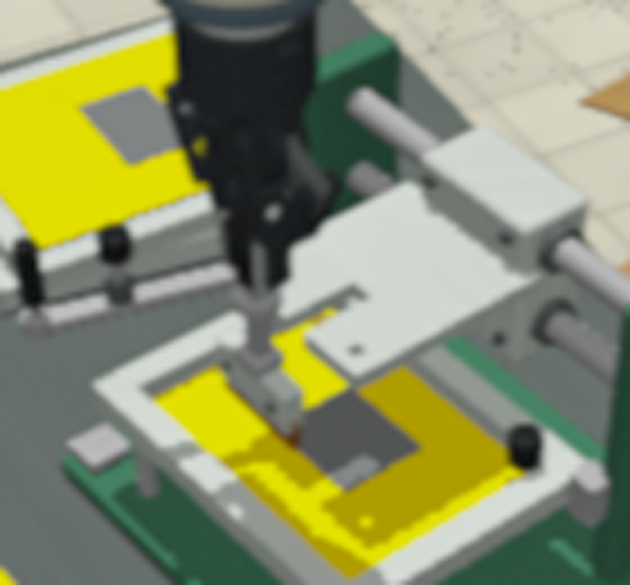

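send_rows(
  increments="1.8 0 0 3 0 0 0; 1.8 -1.5 -1 6 0 0 -0.05; 1.8 -3 -4 7 0 0 -0.15; 1.8 -4.5 -7 7 0 0 -0.25; 1.8 -6 -10 7 0 0 -0.35",
)

```text
time: 16.08
ee_pos: [0.4962, 0.1126, 0.3289]
tcp_rot: [-0.643, 0.766, -0.002, 0.001]
contact_force: [-0.4, -0.7, -2.6]
grip_width: 0.0242
```

send_rows(
  increments="1.8 -1.5 -3 0 0 0 -0.06; 1.8 -3 -6 0 0 0 -0.12; 1.8 -4.5 -9 0 0 0 -0.18; 1.8 -6 -12 0 0 0 -0.24; 1.8 -7.5 -15 0 0 0 -0.26",
)

```text
time: 16.5
ee_pos: [0.421, -0.0387, 0.3298]
tcp_rot: [-0.537, 0.844, -0.002, 0.001]
contact_force: [0.6, -0.2, -0.7]
grip_width: 0.0242
```

send_rows(
  increments="1.8 -1 -3 0 0 0 0; 1.8 -2 -6 0 0 0 0; 1.8 -3 -9 0 0 0 0; 1.8 -3.5 -11 0 0 0 0; 1.8 -3.5 -11 0 0 0 0",
)

```text
time: 16.92
ee_pos: [0.3858, -0.1522, 0.3308]
tcp_rot: [-0.536, 0.844, -0.004, 0.002]
contact_force: [0.4, -0.1, -1.9]
grip_width: 0.0239
```

```bash
python3 - <<'E'
from m import *
b=cam("side");a=cam("top")
crop(b,230,150,170,180,3.3,"s14.png");crop(a,280,140,130,120,5,"t14.png")
need((.38,-.152,.216),-114.5)
E
```

```text
pos [ 0.3863 -0.1495  0.3305] shift cm [ -0.63  -0.25 -11.45] turn [0.003 0.006 0.012] F [-0.3  0.6 -1.9] w 0.0242 t 17.0167
```

View pics/s14.png

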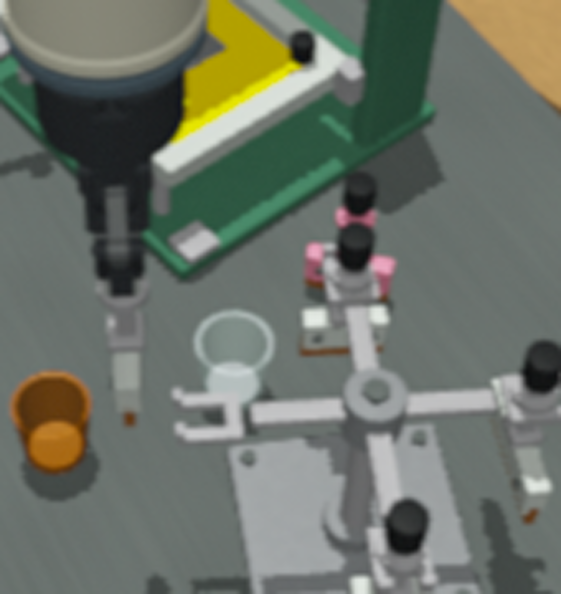

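send_rows(
  increments="1.8 -0.6 -0.2 -2 0 0 0.01; 1.8 -0.6 -0.2 -5 0 0 0.01; 1.8 -0.6 -0.2 -8 0 0 0.01; 1.8 -0.6 -0.2 -11 0 0 0.01; 1.8 -0.6 -0.2 -11.4 0 0 0.01",
)

```text
time: 17.43
ee_pos: [0.379, -0.1497, 0.2133]
tcp_rot: [-0.541, 0.841, -0.001, 0.001]
contact_force: [-0.9, 0.4, -2.2]
grip_width: 0.0241
```

```bash
python3 - <<'E'
from m import *
b=cam("side");a=cam("top")
crop(b,230,170,150,150,4,"s15.png");crop(a,280,140,130,120,5,"t15.png")
need((.4345,-.177,.216),-114.5)
for n,p in(("seat",(.4345,-.177,.175)),("tipmid",(.4345-.91*.0215,-.177+.4147*.0215,.183))):
    u=proj(b,p);print(n,u,(np.array(u)-[230,170]+.5)*4-.5)
E
```

```text
pos [ 0.3804 -0.1507  0.2164] shift cm [ 5.41 -2.63 -0.04] turn [0.002 0.005 0.001] F [ 0.2 -0.8 -1.7] w 0.0241 t 17.5333
seat (np.float64(293.32327618666926), np.float64(275.0801877506714)) [254.79310475 421.820751  ]
tipmid (np.float64(283.25599351477535), np.float64(273.6324351831829)) [214.52397406 416.02974073]
```

View pics/s15.png

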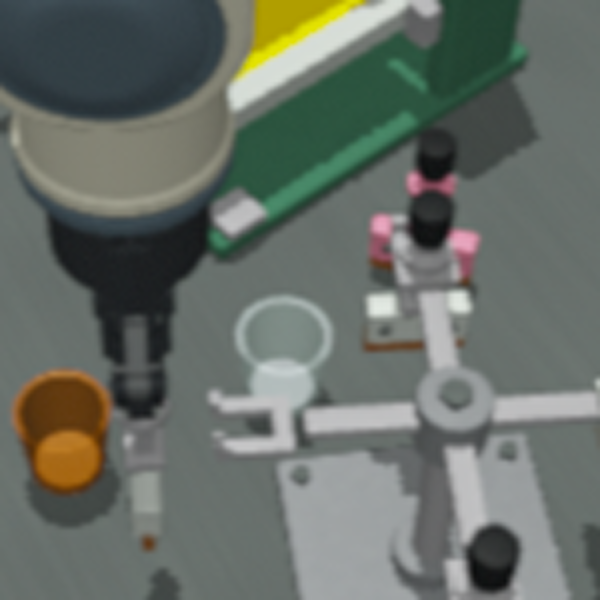

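View pics/t15.png

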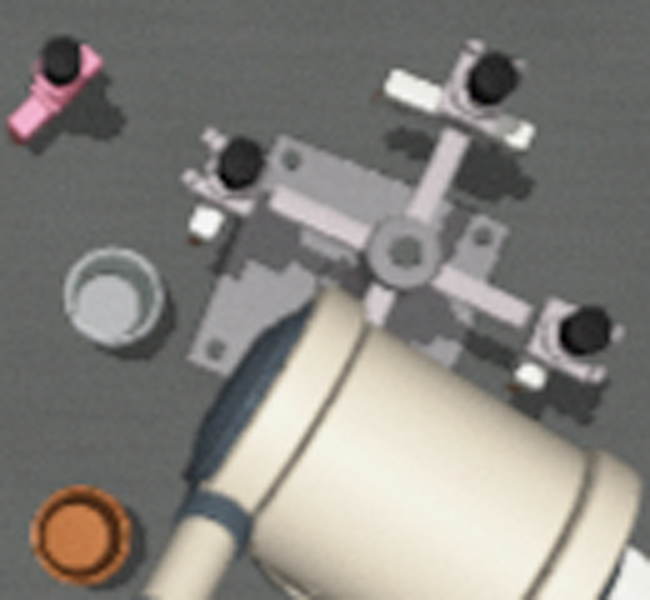

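send_rows(
  increments="1.8 1 -0.49 0 0 0 0; 1.8 2 -0.97 0 0 0 0; 1.8 3 -1.46 0 0 0 0; 1.8 3 -1.46 0 0 0 0; 1.8 3 -1.46 0 0 0 0",
)

```text
time: 17.95
ee_pos: [0.4116, -0.1659, 0.217]
tcp_rot: [-0.541, 0.841, -0.003, 0.002]
contact_force: [-1.1, -0.1, -3.1]
grip_width: 0.0243
```

```bash
python3 - <<'E'
from m import *
b=cam("side")
crop(b,260,230,70,80,8,"s16.png")
need((.4345,-.177,.216),-114.5)
E
```

```text
pos [ 0.4108 -0.1655  0.2167] shift cm [ 2.37 -1.15 -0.07] turn [0.002 0.005 0.001] F [-0.1 -0.1 -2. ] w 0.024 t 18.0
```

View pics/s16.png

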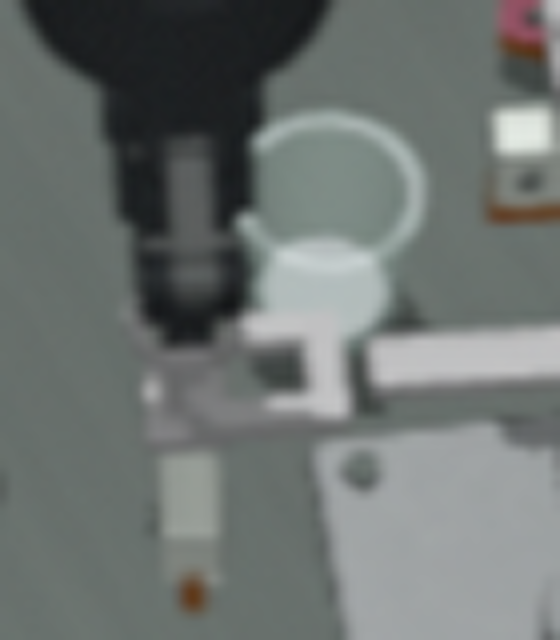

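send_rows(
  increments="1.8 0.8 -0.39 0 0 0 0; 1.8 1.6 -0.78 0 0 0 0; 1.8 2.37 -1.15 0 0 0 0; 1.8 2.37 -1.15 0 0 0 0; 1.8 2.37 -1.15 0 0 0 0",
)

```text
time: 18.42
ee_pos: [0.4349, -0.1772, 0.2166]
tcp_rot: [-0.541, 0.841, -0.002, 0.001]
contact_force: [-0.8, 0.7, -2.8]
grip_width: 0.0244
```

```bash
python3 - <<'E'
from m import *
b=cam("side")
crop(b,260,230,70,80,8,"s17.png")
need((.4345,-.177,.198),-114.5)
E
```

```text
pos [ 0.4346 -0.1771  0.2166] shift cm [-0.01  0.01 -1.86] turn [0.002 0.005 0.001] F [-0.8  0.7 -2. ] w 0.0239 t 18.4667
```

View pics/s17.png

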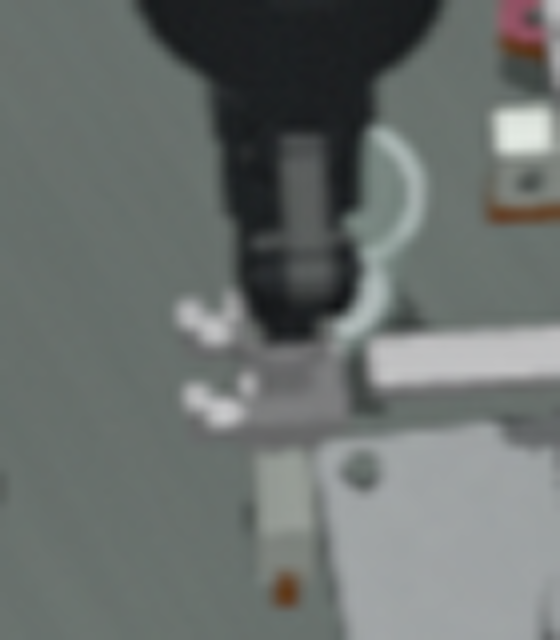

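The stem is in the fork, with the collar inside the nibs at (200,320) and (210,405). Now I'll lower it.

send_rows(
  increments="1.8 0 0 -0.5 0 0 0; 1.8 0 0 -1 0 0 0; 1.8 0 0 -1.5 0 0 0; 1.8 0 0 -1.8 0 0 0; 1.8 0 0 -1.9 0 0 0",
)

```text
time: 18.88
ee_pos: [0.4342, -0.1768, 0.1969]
tcp_rot: [-0.541, 0.841, -0.001, 0.001]
contact_force: [-1.7, 1.0, 5.8]
grip_width: 0.0243
```

send_rows(
  increments="1.8 0 0 0 0 0 0; 2.6 0 0 0.1 0 0 0; 3.2 0 0 0.1 0 0 0; 4.2 0 0 0.1 0 0 0; 4.2 0 0 0.1 0 0 0",
)

```text
time: 19.3
ee_pos: [0.4343, -0.1769, 0.198]
tcp_rot: [-0.541, 0.841, -0.002, 0.001]
contact_force: [0.1, 0.4, -0.1]
grip_width: 0.0421
```

```bash
python3 - <<'E'
from m import *
b=cam("side")
crop(b,260,230,70,80,8,"s18.png")
need((.4345,-.177,.198),-114.5)
E
```

```text
pos [ 0.4342 -0.1769  0.198 ] shift cm [ 0.03 -0.01  0.  ] turn [0.001 0.004 0.001] F [0.3 0.6 0.3] w 0.0423 t 19.35
```

View pics/s18.png

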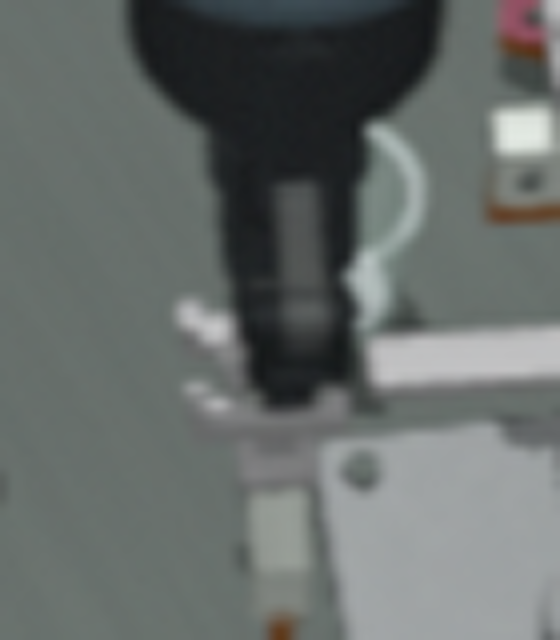

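It is seated, so I'll lift straight up and retreat.

send_rows(
  increments="4.4 0 0 1 0 0 0; 4.4 0 0 2.5 0 0 0; 4.4 0 0 5 0 0 0; 4.4 0 0 8 0 0 0; 4.4 0 0 11 0 0 0",
)

```text
time: 19.77
ee_pos: [0.4338, -0.1766, 0.3091]
tcp_rot: [-0.541, 0.841, -0.001, 0.001]
contact_force: [0.7, -0.8, -0.0]
grip_width: 0.0441
```

send_rows(
  increments="4.4 0 3 2 0 0 0; 4.4 0 7 2 0 0 0; 4.4 0 11 2 0 0 0; 4.4 0 15 2 0 0 0; 4.4 0 19 2 0 0 0",
)

```text
time: 20.18
ee_pos: [0.4334, 0.015, 0.3294]
tcp_rot: [-0.54, 0.841, -0.001, 0.001]
contact_force: [0.5, -0.4, 1.7]
grip_width: 0.0437
```

send_rows(
  increments="4.4 -2 4 0 0 0 0; 4.4 -3 8 0 0 0 0; 4.4 -3 12 0 0 0 0; 4.4 -3 12 0 0 0 0; 4.4 -3 12 0 0 0 0",
)

```text
time: 20.6
ee_pos: [0.4029, 0.137, 0.3295]
tcp_rot: [-0.542, 0.84, -0.001, 0.002]
contact_force: [-0.1, -0.3, 0.9]
grip_width: 0.0443
```

```bash
python3 - <<'E'
from m import *
np.set_printoptions(precision=4,suppress=True)
b=cam("side");a=cam("top")
need((.4345,-.177,.198),-114.5)
crop(b,230,170,180,150,4,"s19.png");crop(a,150,110,250,140,3,"t19.png");cv2.imwrite("pics/s19f.png",b["frame"][:,:,::-1])
for n,f,r,z in(("tr",a,(310,145,400,240),.209),("sr",b,(280,212,410,310),.209)):
    for q in blobs(f,*r,th=60,amin=25): 
        if q[2]<200: print(n,np.round(q,2), onz(f,q[0],q[1],z))
E
```

```text
pos [0.4034 0.1347 0.3294] shift cm [  3.11 -31.17 -13.14] turn [0.001 0.004 0.001] F [ 0.1  0.3 -0.2] w 0.0444 t 20.7
tr [377.96 155.52  73.56  10.    10.25] [ 0.6254 -0.263   0.209 ]
tr [327.65 172.36  65.94   8.75  10.  ] [ 0.5736 -0.1242  0.209 ]
tr [395.96 205.99  62.12   8.     9.75] [ 0.4863 -0.3132  0.209 ]
tr [346.04 223.36  62.69   9.5    8.75] [ 0.4346 -0.1767  0.209 ]
sr [337.15 224.45 121.25  11.    14.25] [ 0.5739 -0.1265  0.209 ]
sr [394.12 260.85 149.62  13.    15.75] [ 0.6264 -0.2652  0.209 ]
sr [294.34 266.92 135.56  10.75  15.5 ] [ 0.4351 -0.1791  0.209 ]
sr [352.95 306.08  78.    12.25   8.25] [ 0.4914 -0.312   0.209 ]
```

View pics/s19.png

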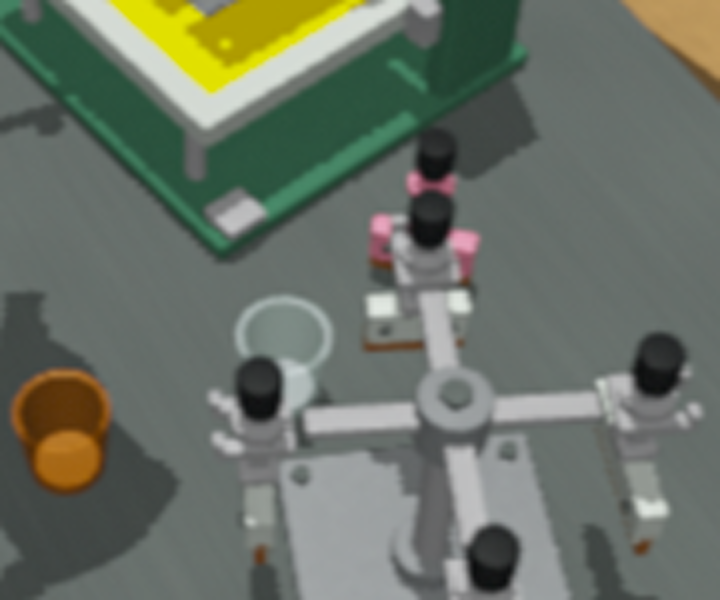

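View pics/t19.png

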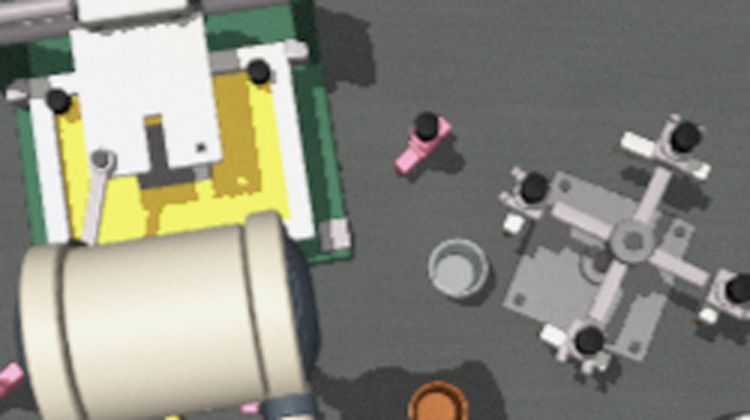

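View pics/s19f.png

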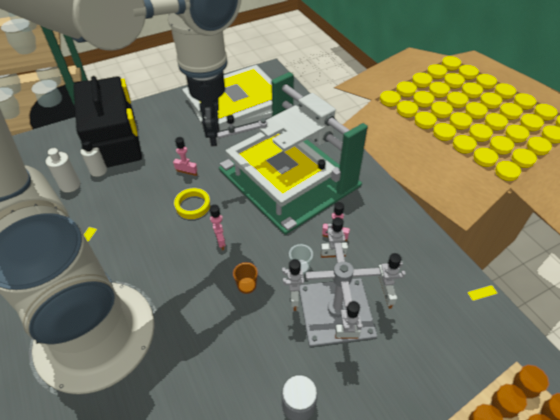

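All four squeegees hang level at the expected spots, the lever is open and the gripper is clear. I'll hand it in.

```bash
python3 -c "
from rig import manip
print(manip.close_job())"
```

```text
the job is handed in; nothing more can be done
None
```

The squeegee now hangs by its collar on the hook that was empty, and I handed the job in at about 20.7 s. No verdict was reported.

I pulled the plunger up about 14 mm until it hit its upper stop, then swung the gate lever open to about 1.86 rad. I turned the rack about 90° clockwise to bring the empty hook to the front. I then lifted the squeegee 12 mm, drew it out forwards by about 68 mm, carried it over and lowered it into the fork.

What the last checks showed:
- **Squeegee:** both cameras place its knob at about (0.435, −0.178), within about 2 mm of where the seat should be. That assumes the hung height of 209 mm, and it looks upright.
- **Rack:** the hook points about 4° off the rack's front.
- **Other squeegees:** all three still hang; the two that both cameras see fully agree to about 2 mm. The third is partly cut off in the side view mask, so its two readings differ by about 5 mm.
- **Gate lever:** it was still open in the last picture.
- **Jars, tin and tape:** they look unmoved in the pictures, but I did not measure their positions.
- **Gripper:** it was clear of everything, with about zero contact force.

The highest force I read was 35 N at the wrist, when the plunger hit its stop. It was below 13 N in every other reading. No check failed.

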